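# Load the beaker rinsing rack

### The arm

A 7-joint arm with a two-finger parallel gripper is mounted at the origin on the work surface. World frame = base frame: x ahead of the robot, y to its left, z up, the work surface at z = 0. Lengths are in mm, angles in rad, forces in N, time in s.
With the tool pointing down it reaches from about 375 to 925 mm from the base axis. Payload 3.1 kg.
Tool frame: the origin (TCP) lies between the finger pads; the fingertips stand 11 mm ahead of it and the grasp point (between the pads) lies 8 mm behind it (ctrl.tip_extent is the distance from the TCP to the fingertips, in mm); z points along the fingers, y is the line along which they close (so a half turn about z gives the same grasp; the last joint's range is limited). The gripper opens to 85 mm and grips with 20 to 120 N. Pads are 22 mm wide; open, the fingers measure 114 mm over their backs; the gripper's body (76 mm by 85 mm) begins 54 mm behind the grasp point. The pads swing forward as they close: fully open they stand 13 mm farther back than shut.
Start: joints at [-0.098, 0.383, 0.044, 1.598, -0.018, 1.161, -0.05], TCP at [650.002, 0.022, 242.269] pointing down, gripper open.
Joint ranges: [-2.61, 2.61], [-0.41, 2.15], [-1.48, 1.57], [0, 2.5], [-1.57, 4.71], [0.05, 1.97], [-2.85, 2.85]. Speed limits (rad/s): [2.79, 2.79, 3.14, 3.14, 3.14, 3.14, 3.14].

### API

Orientations are given as a 3x3 rotation matrix whose columns are the frame's x, y, z axes.
In Python, from plant import ctrl, grab_frame, camera_model, workorder gives the robot as it stands.
- The arm moves only by the tool servo_tool, never from a script. Its argument "deltas" is a list that holds one entry, the list of rows, each a list of 4 numbers: the shift along the tool's x, y, z in units of 50 cm (1.0 is 50 cm), then the turn about the tool's z in units of 120 degrees (1.0 is 120 degrees). A call has exactly 10 rows; each row is the pose to reach, as a shift and turn from the pose commanded when the call began, along the tool's axes at that moment; what a row does not reach only later rows make up. A row lasts 1/8 s, in which the tool goes at most 62.5 mm and 10.7 degrees, less where a joint would pass 70% of its speed; a pose out of reach is approached as far as the arm can. A call with a number of a shift or a turn outside -1 to 1 is refused whole. A call with a gripper value outside its range is refused whole. "claw" is the closure, from -1 (fully open) to 1 (shut), set as the call begins (left out, the last holds). The fingers move at their own pace and stop on an object; "newtons" is the grip in N (left out, the last holds). Time passes only in rows, so rows that repeat a pose let the fingers close, or fill a call up. It gives the time, the measured TCP pose, the force, the opening and the grip force at its end, in the units of the state.
- ctrl.sense(): the state, without advancing time (a new reading comes with each control period).
- grab_frame(name): name is "scene" or "side" or "wrist"; returns (picture, depth): 384x512x3 uint8, red, green, blue; 384x512 float32, mm along the optical axis (not along the pixel's ray), 0 where there is no reading.
- camera_model(name): a dict with "K" (3x3 intrinsics, pixels), "pose" (4x4, takes a point from camera to world coordinates). Camera axes: x right, y up, looking along -z (the intrinsics and any distortion apply to the point x, -y, -z); pixel columns grow to the right and rows downward; lengths in mm; the calibration is good to about 2 mm. A picture is of the moment at which its call begins: read the wrist's pose just before it. camera_model takes no time and is no camera call; for the wrist camera it gives the pose at the moment of the call.
- workorder.job_done(): hands the job in; it is judged then, once.
The state is a dict: "time": time; "joint_pos": joint angles; "dq": joint speeds; "tau": joint torques, N m; "eef_pos": TCP position; "eef_rot": TCP orientation; "ft_force": force on the tool from outside, world axes, zero at the start; "ft_torque": the same for the moment, N m; "finger_gap": finger opening in mm; "gripper_force": force on a finger pad.
Only numpy, scipy, OpenCV 4.12 (cv2) and the standard library are available. Lean on these libraries where they do the work, as an engineer would, in place of code of your own. Each camera call takes 0.05 s, during which the arm holds its last target. There are 200 camera calls.

### The job

Rinse the beakers that stand upside down on the counter: first shut the rack's stopcock fully, then swing its splash gate fully open, and push all the beakers, still standing upside down, into single file between the wooden rails. Then swing the gate fully shut across the mouth behind them, and last of all turn the stopcock fully open again. Leave the other things on the counter where they are.

Things in the scene. Friction and masses are not known exactly. Their poses are not given: they have to be found in the camera images.
- rack: rinsing rack fixed to the counter: two wooden rails 12 mm thick, 35 mm high, 310 mm long, 78 mm apart inside, bare counter between; holds 4 beakers. Origin on the counter, mid-lane; y runs along the lane from the end board (inner face y -155 mm, 50 mm high) to the mouth (y +155 mm); x across, to the far rail. Steel spray pipe outside the far rail at x 66 mm, 14 mm thick, top 52 mm up
- lane_mouth (a point): point on the counter in the middle of the lane's mouth, between the rail ends (rack y = +155 mm)
- lane_end (a point): point on the counter at the middle of the end board's inner face (rack y = -155 mm)
- gate (a joint): splash gate angle, rad: 0 = shut, across the mouth (the panel points from its hinge to the rack's -x); 1.571 = open, panel in line with the far rail, pointing away from the lane to the rack's +y. It turns clockwise seen from above as it opens, out of the lane. It has stops at both ends, is slightly stiff (0.12 N m) and stays where it is left
- gate_hinge (a point): on the gate's upright hinge axis, at rack (x 45, y 165 mm), 30 mm above the counter; the steel post there, 18 mm thick, is 55 mm high
- gate_tip (a point): middle of the gate panel's free edge, 82 mm from the hinge axis; the panel is a board 8 mm thick, from 10 to 50 mm above the counter
- valve (a joint): stopcock lever angle, rad: 0 = shut, lever across the pipe, pointing away from the lane (rack -y); 1.571 = open, lever in line with the pipe, pointing to the rack's -x. It turns clockwise seen from above as it opens. It has stops at both ends, is stiff (0.2 N m) and stays where it is left
- valve_axis (a point): on the lever's upright turning axis, at rack (x 0, y -205 mm), at the lever's mid height, 105 mm above the counter
- valve_tip (a point): tip of the stopcock lever, 105 mm from its axis, at the lever's mid height; the lever is a level straight bar 18 mm wide and 16 mm high (97 to 113 mm above the counter; a rubber sleeve adds 1.5 mm to look at), the brass hub at the axis reaches 118 mm
- beaker1: terracotta beaker standing upside down, a plain cylinder 72 mm in diameter and 76 mm tall (its small foot ring, now on top, is part of the 76 mm), about 0.28 kg, dark glaze bands; origin at the centre of its underside on the counter, z up. It may be absent. All beakers are alike
- beaker2: terracotta beaker standing upside down, a plain cylinder 72 mm in diameter and 76 mm tall (its small foot ring, now on top, is part of the 76 mm), about 0.28 kg, dark glaze bands; origin at the centre of its underside on the counter, z up. It may be absent. All beakers are alike
- beaker3: terracotta beaker standing upside down, a plain cylinder 72 mm in diameter and 76 mm tall (its small foot ring, now on top, is part of the 76 mm), about 0.28 kg, dark glaze bands; origin at the centre of its underside on the counter, z up. It may be absent. All beakers are alike
- beaker4: terracotta beaker standing upside down, a plain cylinder 72 mm in diameter and 76 mm tall (its small foot ring, now on top, is part of the 76 mm), about 0.28 kg, dark glaze bands; origin at the centre of its underside on the counter, z up. It may be absent. All beakers are alike
- mill: wooden pepper mill, 54 mm wide, 145 mm tall; origin at the centre of its underside. Leave alone
- bowl: terracotta bowl, 100 mm wide, 45 mm high; origin at the centre of its underside. Leave alone
- pebble: grey pebble, 76 mm wide, 44 mm high; origin at the centre of its underside. Leave alone
- spoon: wooden spoon 200 mm long lying along its x axis, origin under its middle. Leave alone
- jar: closed storage jar with a black lid, 70 mm wide, 100 mm tall; origin at the centre of its underside. Leave alone

How it is judged (in metres and radians):
On the way, in this order (a step that is already met when the one before it is completed fails the run):
1. the stopcock is fully shut (value of joint valve below 0.12 rad), for 0.2 s.
2. the gate is fully open, the stopcock still shut (value of joint gate above 1.4 rad and value of joint valve below 0.12 rad), for 0.2 s.
3. every beaker stands between the rails, the stopcock still shut (x of beaker1 in the frame of rack between -0.012 and 0.012 m and y of beaker1 in the frame of rack between -0.14 and 0.132 m and height (world z) of each of beaker1, beaker2, beaker3, beaker4 below 0.012 m and angle between each of beaker1, beaker2, beaker3, beaker4's own z axis and vertical below 0.1 rad and x of beaker2 in the frame of rack between -0.012 and 0.012 m and y of beaker2 in the frame of rack between -0.14 and 0.132 m and x of beaker3 in the frame of rack between -0.012 and 0.012 m and y of beaker3 in the frame of rack between -0.14 and 0.132 m and x of beaker4 in the frame of rack between -0.012 and 0.012 m and y of beaker4 in the frame of rack between -0.14 and 0.132 m and value of joint valve below 0.12 rad), for 0.2 s.
4. the gate is fully shut behind the beakers, the stopcock still shut (all of step 3 and value of joint gate below 0.12 rad), for 0.2 s.
5. the stopcock is fully open, gate shut, beakers inside (x of beaker1 in the frame of rack between -0.012 and 0.012 m and y of beaker1 in the frame of rack between -0.14 and 0.132 m and height (world z) of each of beaker1, beaker2, beaker3, beaker4 below 0.012 m and angle between each of beaker1, beaker2, beaker3, beaker4's own z axis and vertical below 0.1 rad and x of beaker2 in the frame of rack between -0.012 and 0.012 m and y of beaker2 in the frame of rack between -0.14 and 0.132 m and x of beaker3 in the frame of rack between -0.012 and 0.012 m and y of beaker3 in the frame of rack between -0.14 and 0.132 m and x of beaker4 in the frame of rack between -0.012 and 0.012 m and y of beaker4 in the frame of rack between -0.14 and 0.132 m and value of joint gate below 0.12 rad and value of joint valve above 1.45 rad), for 0.2 s.
At the end, for the whole second after the job is handed in: Every beaker present stands upside down on the counter (within 0.1 rad of upright) at rest between the rails and behind the gate (centre within 12 mm of the lane's middle line, 23 mm or more inside the mouth), the gate is shut (below 0.12 rad) and the stopcock open (above 1.45 rad) (all of step 5 and linear speed of each of beaker1, beaker2, beaker3, beaker4 below 0.02 m/s); the robot touches nothing.
It fails at once if the mill is knocked away (distance of mill from where it was at the start of the episode above 0.04 m).
It fails at once if the bowl is knocked away (distance of bowl from where it was at the start of the episode above 0.04 m).
It fails at once if the pebble is knocked away (distance of pebble from where it was at the start of the episode above 0.04 m).
It fails at once if the spoon is knocked away (distance of spoon from where it was at the start of the episode above 0.04 m).
It fails at once if the jar is knocked away (distance of jar from where it was at the start of the episode above 0.04 m).
Of beaker1, beaker2, beaker3, beaker4 only 2 to 4 are there at a start; the rules pass over those that are not, and their reading is None.
At some moment in a run one of beaker1, beaker2, beaker3, beaker4 may be knocked a few centimetres aside while the robot is not near it.
Once in a run the grip may slacken for a moment while it holds something.
It also fails if it takes over 210 s, if anything falls off the work surface, if the arm or the gripper's body presses on something with over 40 N, if the wrist force passes 120 N, or if a joint passes its speed limit or range.

## Working session

There is one attempt and no reset: what is moved stays moved. The work goes in short steps, Python scripts to look and compute and a tool call to move; the robot and the scene stay as the last step left them, time stands still between calls to the robot, and variables do not carry over. Pictures are saved under pics/ and viewed, at most 14 in all, crops included, and the job is handed in when it is done.

Besides the shell and the picture viewer there is one more tool, called after "Call:" by a JSON object that holds its "method" and its "body", one argument or row to a line. servo_tool: Moves the arm, as the interface text tells. Shifts and turns lie within -1 to 1; 1 stands for 50 cm of shift or 120 degrees of turn. Its arguments: {"type":"object","properties":{"deltas":{"type":"array","items":{"type":"array","items":{"type":"array","items":{"type":"number","minimum":-1,"maximum":1}}}},"claw":{"type":"number"},"newtons":{"type":"number"}},"required":["deltas"]}

```bash
ls; mkdir -p pics
python3 - <<'E'
from plant import ctrl, grab_frame, camera_model
import cv2,numpy as np
s=ctrl.sense();print(s['time'],s['eef_pos'],np.round(s['eef_rot'],3))
for n in("scene","side"):
    p,d=grab_frame(n);cv2.imwrite(f'pics/{n}0.png',p[:,:,::-1]);np.savez(f'{n}0.npz',p=p,d=d)
    c=camera_model(n);print(n,c)
    print(np.percentile(d,[0,5,50,95]))
E
```

```text
pics
0.0 [6.49070007e+02 1.11213760e-04 2.40876021e+02] [[-0.     1.    -0.003]
 [ 1.     0.    -0.   ]
 [-0.    -0.003 -1.   ]]
scene {'K': array([[377.67835193,   0.        , 249.62055485],
       [  0.        , 377.67835193, 195.71491389],
       [  0.        ,   0.        ,   1.        ]]), 'pose': array([[ 8.39756847e-01, -3.89678043e-01,  3.78099803e-01,
         9.59835931e+02],
       [ 5.42789472e-01,  5.84905217e-01, -6.02715087e-01,
        -6.47988528e+02],
       [ 1.37122882e-02,  7.11362713e-01,  7.02691300e-01,
         8.87182141e+02],
       [ 0.00000000e+00,  0.00000000e+00,  0.00000000e+00,
         1.00000000e+00]])}
[   0.          750.9269043  1365.02044678 2479.53262939]
side {'K': array([[409.71225276,   0.        , 250.77060939],
       [  0.        , 409.71225276, 198.54908962],
       [  0.        ,   0.        ,   1.        ]]), 'pose': array([[ 8.47342702e-01,  3.41012270e-01, -4.07088414e-01,
         7.63032818e+01],
       [-5.31030954e-01,  5.38247977e-01, -6.54442695e-01,
        -7.48426472e+02],
       [-4.05847374e-03,  7.70713790e-01,  6.37168566e-01,
         7.93637309e+02],
       [ 0.00000000e+00,  0.00000000e+00,  0.00000000e+00,
         1.00000000e+00]])}
[   0.          711.3388092  1153.62109375 2674.79522705]
```

View pics/scene0.png

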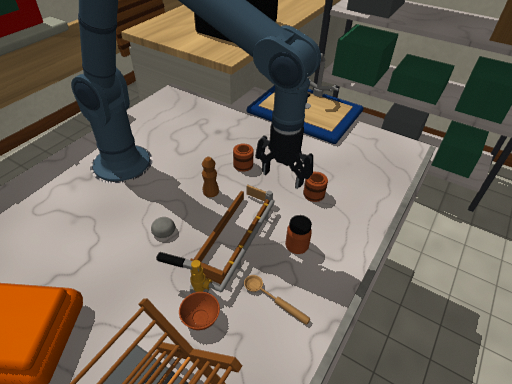

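View pics/side0.png

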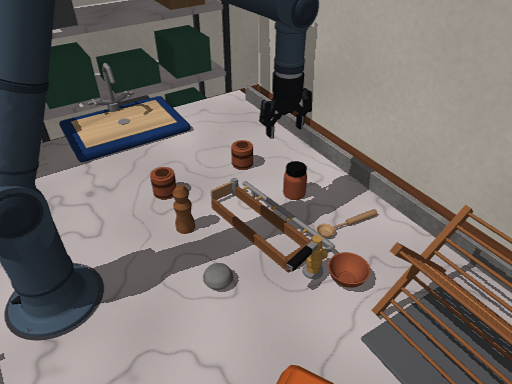

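Scene view: the rack is around (235,235) with its mouth and gate at (258,192). The stopcock is at (200,275), with its lever pointing to (170,259). Two beakers stand at (243,156) and (315,186), and the mill, pebble, jar, bowl and spoon surround the rack. The side view shows the same two beakers, at (163,183) and (242,154). Next I'll measure them.

```bash
cat > h.py <<'E'
import cv2,numpy as np
from plant import ctrl, grab_frame, camera_model
def cloud(p,d,cm):
    K=cm['K'];v,u=np.mgrid[:384,:512]
    c=np.stack([(u-K[0,2])/K[0,0]*d,-(v-K[1,2])/K[1,1]*d,-d],-1)
    w=c@cm['pose'][:3,:3].T+cm['pose'][:3,3]
    w[d==0]=np.nan
    return w
def ray(cm,u,v,z):
    K=cm['K'];r=cm['pose'][:3,:3]@np.array([(u-K[0,2])/K[0,0],-(v-K[1,2])/K[1,1],-1]);o=cm['pose'][:3,3]
    return o+r*(z-o[2])/r[2]
E
python3 - <<'E'
from h import *
tops=[]
H=np.zeros((700,900),np.float32);C=np.zeros((700,900,3),np.uint8)  # x 350..1050(1mm rows), y -450..450
for n in("scene","side"):
    f=np.load(n+'0.npz');cm=camera_model(n);w=cloud(f['p'],f['d'],cm);p=f['p']
    t=np.isfinite(w[...,2])&(w[...,0]>250)&(w[...,0]<1000)&(abs(w[...,1])<500)
    print(n,'table z',np.median(w[t][:,2]))
    hsv=cv2.cvtColor(p,cv2.COLOR_RGB2HSV)
    m=(t&(w[...,2]>12)&(w[...,2]<160)).astype(np.uint8)
    k,l,st,_=cv2.connectedComponentsWithStats(m,connectivity=4)
    for i in range(1,k):
        if st[i,4]<40: continue
        q=w[l==i];z=q[:,2].max();tp=q[q[:,2]>np.percentile(q[:,2],97)-6]
        print(st[i],'xyz lo',q.min(0).round(),'hi',q.max(0).round(),'top',((tp.min(0)+tp.max(0))/2).round(),'hue',np.median(hsv[l==i],0))
E
```

```text
scene table z 0.7525828226571321
[233 143  21  27 460] xyz lo [342. 195.  12.] hi [412. 268.  81.] top [375. 232.  76.] hue [ 10. 199.  76.]
[202 157  17  38 487] xyz lo [339.  29.  12.] hi [389.  74. 147.] top [364.  54. 143.] hue [ 14. 193.  70.]
[ 310  168  115  216 2077] xyz lo [ 918. -334.   12.] hi [939. 500.  64.] top [929.  83.  60.] hue [ 24.  22. 119.]
[303 172  25  28 525] xyz lo [624. 200.  12.] hi [693. 274.  80.] top [661. 238.  76.] hue [ 10. 199.  76.]
[ 156  185  119  145 3665] xyz lo [ 461. -372.   12.] hi [665. 125. 120.] top [ 518. -272.  114.] hue [ 14. 192.  87.]
[285 215  27  38 790] xyz lo [676. -20.  12.] hi [745.  47. 104.] top [710.  16. 100.] hue [ 10. 192.  73.]
[151 217  24  21 400] xyz lo [ 319. -198.   12.] hi [ 384. -131.   46.] top [ 350. -160.   41.] hue [ 24.   22.  102.5]
[ 43 286  40  34 565] xyz lo [ 276. -500.   18.] hi [ 382. -452.  108.] top [ 326. -489.  104.] hue [ 12. 255. 107.]
[274 297  36  26 265] xyz lo [ 745. -197.   12.] hi [ 849. -171.   23.] top [ 800. -184.   19.] hue [ 16. 145. 147.]
[ 140  340   66   44 1310] xyz lo [ 583. -500.
[... 1025 characters left out ...]
9 229  51  40 700] xyz lo [ 914. -500.   23.] hi [ 932. -377.   62.] top [ 923. -441.   59.] hue [12. 12. 84.]
[417 245  43  41 535] xyz lo [ 667. -500.   28.] hi [ 812. -431.  160.] top [ 706. -466.  156.] hue [ 12. 157. 112.]
[328 252  42  36 865] xyz lo [ 566. -371.   12.] hi [ 667. -272.   49.] top [ 617. -321.   44.] hue [  8. 166. 125.]
[203 263  30  27 624] xyz lo [ 311. -195.   13.] hi [ 383. -130.   44.] top [ 345. -160.   40.] hue [ 12.  13. 106.]
[ 371  265   65   66 1029] xyz lo [ 580. -500.   12.] hi [ 760. -431.  124.] top [ 676. -439.  118.] hue [ 12. 157. 126.]
[276 365  38  19 420] xyz lo [ 304. -500.   54.] hi [ 368. -453.  107.] top [ 331. -488.  103.] hue [ 10. 205. 163.]
```

Run:
```python
from h import *
# top-down maps merged, 1px = 1.25mm : col = -y, row=-x
S=1.25
out=np.zeros((600,800,3),np.uint8)+40
best=np.full((600,800),-99.)
for n in("scene","side"):
    f=np.load(n+'0.npz');w=cloud(f['p'],f['d'],camera_model(n))
    ok=np.isfinite(w[...,2])&(w[...,2]<170)&(w[...,2]>-20)
    for a,c in zip(w[ok],f['p'][ok]):
        r=int((1050-a[0])/S);k=int((500-a[1])/S)
        if 0<=r<599 and 0<=k<799:
            for i in(0,1):
                for j in (0,1):
                    if a[2]>best[r+i,k+j]: best[r+i,k+j]=a[2];out[r+i,k+j]=c
np.save('hm.npy',best)
cv2.imwrite('pics/top.png',out[:,:,::-1])
```

```text
(no output)
```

View pics/top.png

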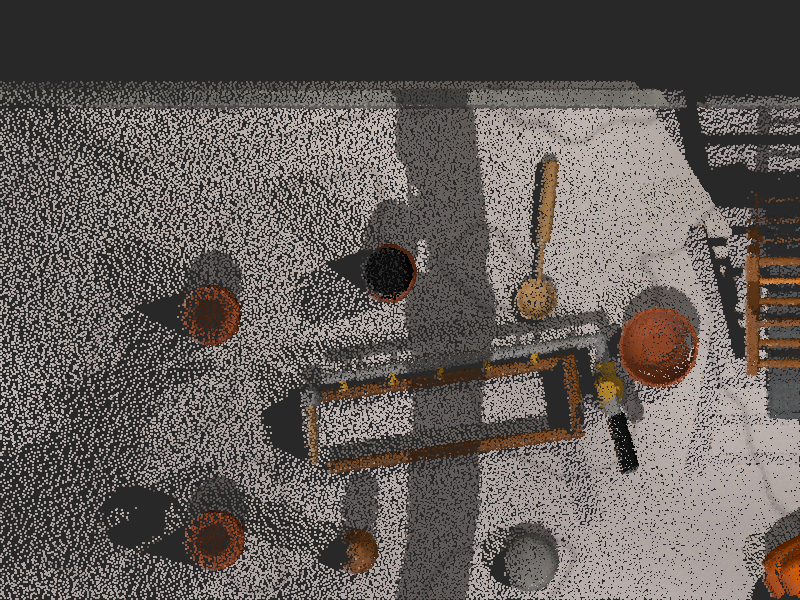

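The top-down view is clear. The lane runs from its mouth at left (313,435) to the end board at right (570,395). The gate is about shut, the lever (620,440) is nearly open, and there are two beakers at (210,316) and (214,540). Next I'll fit the rack frame.

```bash
cat >> h.py <<'E'
def grab2(tag):
    r={}
    for n in("scene","side"):
        p,d=grab_frame(n);cv2.imwrite(f'pics/{n}{tag}.png',p[:,:,::-1]);np.savez(f'{n}{tag}.npz',p=p,d=d)
def pts(tag,n):
    f=np.load(f'{n}{tag}.npz');w=cloud(f['p'],f['d'],camera_model(n));ok=np.isfinite(w[...,2])
    return w[ok],cv2.cvtColor(f['p'],cv2.COLOR_RGB2HSV)[ok].astype(int),f['p'][ok].astype(int)
E
python3 - <<'E'
from h import *
th=np.arctan2(.125,.99);c0=np.array([565,-260.])  # rough hub
def line(q):
    vx,vy,x,y=cv2.fitLine(q[:,:2].astype(np.float32),cv2.DIST_HUBER,0,.01,.01).ravel();return np.degrees(np.arctan2(vy,vx)),x,y
for n in("scene","side"):
    w,h,c=pts(0,n)
    ex=np.array([np.cos(th),np.sin(th)]);ey=np.array([-ex[1],ex[0]])
    O=c0+205*ey
    r=np.c_[(w[:,:2]-O)@ex,(w[:,:2]-O)@ey,w[:,2]]
    print(n,'O',O)
    near=(abs(r[:,0])<80)&(abs(r[:,1])<330)
    for nm,m in {'far rail':(abs(r[:,1])<135)&(r[:,0]>30)&(r[:,0]<56)&(abs(r[:,2]-35)<3)&(h[:,1]>110),
              'near rail':(abs(r[:,1])<135)&(r[:,0]<-30)&(r[:,0]>-65)&(abs(r[:,2]-35)<3),
              'endboard':(abs(r[:,0])<35)&(r[:,1]<-140)&(r[:,1]>-185)&(abs(r[:,2]-50)<3),
              'pipe':(abs(r[:,1])<120)&(r[:,0]>56)&(r[:,0]<85)&(r[:,2]>47)&(r[:,2]<56),
              'post':(abs(r[:,0]-45)<25)&(abs(r[:,1]-165)<25)&(r[:,2]>51)&(r[:,2]<60),
              'gate':(r[:,0]>-60)&(r[:,0]<33)&(r[:,1]>120)&(r[:,1]<260)&(abs(r[:,2]-50)<3),
              'hub':(abs(r[:,0])<30)&(abs(r[:,1]+205)<30)&(r[:,2]>114)&(r[:,2]<125),
              'lever':(r[:,0]<-25)&(r[:,0]>-130)&(abs(r[:,1]+215)<60)&(r[:,2]>108)&(r[:,2]<120)}.items():
        q=w[m];
        if len(q)<4: print(nm,len(q));continue
        print(nm,len(q),'rack mid',((r[m].min(0)+r[m].max(0))/2).round(1),'range',r[m].min(0).round(),r[m].max(0).round(),'world med',np.mean(q,0).round(1),'ang',round(line(q)[0],2))
E
```

```text
scene O [539.32005032 -56.61479851]
far rail 203 rack mid [39.6 -1.  35. ] range [  32. -133.   32.] [ 47. 131.  38.] world med [580.5 -63.6  34.7] ang -81.82
near rail 252 rack mid [-50.7   0.   35. ] range [ -58. -135.   32.] [-43. 135.  38.] world med [491.  -74.5  34.6] ang -81.93
endboard 83 rack mid [   6.6 -160.7   49.8] range [ -22. -169.   47.] [  35. -153.   52.] world med [ 567.7 -215.2   49.4] ang 6.05
pipe 243 rack mid [62.4 -0.4 51. ] range [  56. -118.   47.] [ 69. 117.  55.] world med [602.5 -64.2  50.7] ang -82.13
post 25 rack mid [ 43.  158.7  54. ] range [ 28. 140.  51.] [ 58. 177.  57.] world med [555.6 112.2  53.5] ang -58.15
gate 42 rack mid [ -6.6 167.8  49.6] range [-44. 161.  47.] [ 31. 174.  52.] world med [513.2 109.5  49.7] ang 1.37
hub 73 rack mid [  -9.8 -204.1  117.1] range [ -28. -215.  114.] [   9. -193.  120.] world med [ 561.7 -260.2  117.2] ang 19.03
lever 242 rack mid [ -65.5 -213.7  112.7] range [-106. -229.  108.] [ -25. -198.  117.] world med [ 502.7 -278.3  113.2] ang 16.68
side O [539.32005032 -56.61479851]
far rail 251 rack mid [38.  -1.2 35
[... 256 characters left out ...]
 range [ -34. -165.   47.] [  32. -152.   52.] world med [ 551.  -213.    49.7] ang 11.71
pipe 162 rack mid [61.3 -0.3 50.6] range [  56. -120.   47.] [ 67. 119.  54.] world med [601.  -68.5  50.7] ang -82.28
post 26 rack mid [ 39.9 159.6  53.6] range [ 23. 142.  51.] [ 57. 177.  56.] world med [553.7 112.2  53.6] ang -42.39
gate 62 rack mid [ -6.7 168.6  50. ] range [-46. 158.  47.] [ 33. 179.  53.] world med [513.3 110.9  49.6] ang 2.81
hub 69 rack mid [  -8.6 -202.1  117.1] range [ -25. -213.  114.] [   7. -191.  120.] world med [ 559.3 -258.4  117.2] ang 8.79
lever 270 rack mid [ -66.9 -211.7  112.7] range [-108. -227.  108.] [ -26. -197.  117.] world med [ 497.1 -277.1  112.9] ang 16.45
```

```bash
cat >> h.py <<'E'
O=np.array([532.8,-56.5]);YAW=np.radians(8.15)
EX=np.array([np.cos(YAW),np.sin(YAW)]);EY=np.array([-EX[1],EX[0]])
def r2w(x,y): return O+x*EX+y*EY
def w2r(p): d=np.asarray(p)[:2]-O; return np.array([d@EX,d@EY])
def rows(T):
    "T: rack x,y,z targets; prints rows"
    s=ctrl.sense();p=s['eef_pos'];R=s['eef_rot']
    print('t',round(s['time'],2),'rack',w2r(p).round(1),'z',round(p[2],1),'F',s['ft_force'].round(1),'gap',round(s['finger_gap'],1))
    ty=R[:,1];e=np.degrees(np.arctan2(ty[1],ty[0]))+81.85;print('turn needed',round(((e+180)%360-180)/120,3))
    for t in T: print((R.T@(np.r_[r2w(t[0],t[1]),t[2]]-p)/500).round(3).tolist())
def vpush(th,r=75,gap=0,sgn=1,z=108):
    "pusher centre; sgn=1 closing (pushes toward shut), -1 opening"
    d=np.array([-np.sin(th),-np.cos(th)]);m=sgn*np.array([np.cos(th),-np.sin(th)])
    h=11*abs(np.cos(th))+14.5*abs(np.sin(th))
    q=np.array([0,-205])+r*d-(9+h+gap)*m;return [*q,z]
def gpush(th,r=60,gap=0,sgn=1,z=30):
    "gate pusher; th 0 shut; sgn=1 opening"
    d=np.array([-np.cos(th),np.sin(th)]);m=sgn*np.array([np.sin(th),np.cos(th)])
    h=11*abs(m[0])+14.5*abs(m[1])
    q=np.array([45,165])+r*d-(4+h+gap)*m;return [*q,z]
E
python3 - <<'E'
from h import *
print(ctrl.tip_extent)
a=vpush(1.5,gap=12,z=200);print(a);rows([a])
E
```

```text
11.0
[np.float64(-77.37576655745742), np.float64(-174.15428976171006), 200]
t 0.1 rack [123.2  39.4] z 241.0 F [0.4 0.1 0.4] gap 85.4
turn needed 0.682
[-0.48, -0.336, 0.083]
```

Call:
{"method": "servo_tool", "body": {
  "deltas": [
    [[-0.08, -0.056, 0.01, 0.08], [-0.16, -0.112, 0.03, 0.16], [-0.24, -0.168, 0.04, 0.24], [-0.32, -0.224, 0.06, 0.32], [-0.4, -0.28, 0.07, 0.4], [-0.48, -0.336, 0.083, 0.48], [-0.48, -0.336, 0.083, 0.56], [-0.48, -0.336, 0.083, 0.64], [-0.48, -0.336, 0.083, 0.682], [-0.48, -0.336, 0.083, 0.682]]
  ],
  "claw": 1
}}

```text
time: 1.35
eef_pos: [481.6, -239.8, 200.3]
eef_rot: [[0.99, 0.143, -0.001], [0.143, -0.99, 0.0], [-0.001, -0.0, -1.0]]
ft_force: [0.5, 0.0, -0.6]
finger_gap: -0.1
gripper_force: 0.0
```

Run:
```python
from h import *
a=vpush(1.5,gap=12)
rows([a]+[vpush(t,gap=g) for t,g in [(1.4,2),(1.2,0),(.95,0),(.7,0),(.45,0),(.2,0),(0,0),(-.03,-2)]])
```

```text
t 1.35 rack [ -76.7 -174.2] z 200.3 F [ 0.5  0.  -0.6] gap -0.1
turn needed 0.001
[-0.001, 0.0, 0.185]
[-0.004, 0.034, 0.185]
[-0.006, 0.067, 0.185]
[-0.0, 0.105, 0.185]
[0.016, 0.142, 0.185]
[0.043, 0.175, 0.184]
[0.079, 0.2, 0.184]
[0.113, 0.212, 0.184]
[0.121, 0.213, 0.184]
```

Call:
{"method": "servo_tool", "body": {
  "deltas": [
    [[0, 0, 0.1, 0], [0, 0, 0.19, 0], [-0.004, 0.034, 0.19, 0], [-0.006, 0.067, 0.19, 0], [0, 0.105, 0.19, 0], [0.016, 0.142, 0.19, 0], [0.043, 0.175, 0.19, 0], [0.079, 0.2, 0.19, 0], [0.113, 0.212, 0.19, 0], [0.121, 0.213, 0.19, 0]]
  ]
}}

```text
time: 2.6
eef_pos: [554.9, -340.5, 107.2]
eef_rot: [[0.99, 0.141, -0.004], [0.141, -0.99, -0.002], [-0.005, 0.002, -1.0]]
ft_force: [-8.5, 0.6, 5.1]
finger_gap: 0.1
gripper_force: 4.5
```

Run:
```python
from h import *
rows([vpush(-.03,gap=-4),vpush(-.03,gap=15)])
grab2(1)
for n in("scene","side"):
    w,h,c=pts(1,n);r=np.c_[(w[:,:2]-O)@EX,(w[:,:2]-O)@EY,w[:,2]]
    m=(abs(r[:,0])<60)&(r[:,1]<-228)&(r[:,1]>-330)&(r[:,2]>108)&(r[:,2]<118)&(c.max(1)<70)
    q=r[m]
    if m.sum()>10: print(n,m.sum(),'lever line angle',np.degrees(np.arctan(np.polyfit(q[:,1],q[:,0],1)[0])),q.min(0),q.max(0))
```

```text
t 2.6 rack [ -18.3 -284.3] z 107.2 F [-8.5  0.6  5.1] gap 0.1
turn needed -0.001
[0.008, -0.008, -0.002]
[-0.03, -0.006, -0.002]
scene 260 lever line angle 1.7993440372131058 [ -14.70576    -310.17817705  108.42108284] [  11.96136655 -231.74449957  117.78375426]
side 82 lever line angle -1.4737624430169591 [ -31.14162328 -307.77789902  108.01663866] [   3.50704641 -235.17993955  117.56438587]
```

Run:
```python
from h import *
rows([gpush(0,gap=14,z=150)])
```

```text
t 2.7 rack [ -18.4 -284.3] z 107.3 F [-5.2  0.1  1.3] gap -0.2
turn needed -0.001
[0.005, -0.833, -0.087]
```

Call:
{"method": "servo_tool", "body": {
  "deltas": [
    [[0.008, 0, 0, 0], [0.008, 0, 0, 0], [0.008, 0, 0, 0], [-0.03, 0, 0, 0], [-0.05, 0, 0, 0], [-0.05, 0, -0.1, 0], [-0.05, 0, -0.19, 0], [-0.05, 0, -0.19, 0], [-0.05, 0, -0.19, 0], [-0.05, 0, -0.19, 0]]
  ]
}}

```text
time: 3.95
eef_pos: [531.6, -340.1, 199.5]
eef_rot: [[0.99, 0.142, -0.002], [0.142, -0.99, 0.001], [-0.002, -0.001, -1.0]]
ft_force: [0.3, -0.0, -0.5]
finger_gap: 0.2
gripper_force: 0.0
```

Run:
```python
from h import *
rows([gpush(0,gap=14,z=190),gpush(0,gap=14,z=38)])
grab2(2)
for n in("scene","side"):
    w,h,c=pts(2,n);r=np.c_[(w[:,:2]-O)@EX,(w[:,:2]-O)@EY,w[:,2]]
    m=(abs(r[:,0])<40)&(r[:,1]<-228)&(r[:,1]>-330)&(r[:,2]>106)&(r[:,2]<118)&(c.max(1)<70)
    q=r[m]
    print(n,m.sum(),'lever line angle',np.degrees(np.arctan(np.polyfit(q[:,1],q[:,0],1)[0])),q.min(0),q.max(0))
```

```text
t 3.95 rack [ -41.4 -280.6] z 199.5 F [ 0.3 -0.  -0.5] gap 0.2
turn needed 0.0
[0.053, -0.826, 0.02]
[0.054, -0.826, 0.324]
scene 253 lever line angle 0.19361374805567322 [  -8.11059772 -309.4508861   106.19178786] [  11.84133281 -230.85154684  117.51979314]
side 271 lever line angle -0.18260500045592992 [ -12.43918562 -307.17030392  106.05316214] [   9.02508472 -234.6896333   117.0064502 ]
```

Call:
{"method": "servo_tool", "body": {
  "deltas": [
    [[0.01, -0.11, 0, 0], [0.02, -0.22, 0, 0], [0.03, -0.33, 0, 0], [0.04, -0.44, 0, 0], [0.05, -0.55, 0, 0], [0.053, -0.66, 0, 0], [0.053, -0.76, 0, 0], [0.053, -0.826, 0.08, 0], [0.053, -0.826, 0.16, 0], [0.053, -0.826, 0.2, 0]]
  ]
}}

```text
time: 5.3
eef_pos: [497.4, 72.7, 97.8]
eef_rot: [[0.99, 0.144, -0.005], [0.144, -0.99, -0.001], [-0.005, 0.001, -1.0]]
ft_force: [-0.4, -0.1, -0.5]
finger_gap: -0.1
gripper_force: 0.0
```

Run:
```python
from h import *
rows([gpush(0,gap=14,z=35)]+[gpush(t,gap=g,z=35) for t,g in [(0.1,0),(.35,0),(.6,0),(.85,0),(1.1,0),(1.35,0),(1.55,0),(1.6,-3)]])
```

```text
t 5.3 rack [-16.7 132.9] z 97.8 F [-0.4 -0.1 -0.5] gap -0.1
turn needed 0.001
[0.004, 0.001, 0.126]
[0.001, -0.037, 0.126]
[-0.003, -0.065, 0.126]
[0.0, -0.095, 0.125]
[0.012, -0.126, 0.125]
[0.034, -0.153, 0.125]
[0.063, -0.173, 0.125]
[0.091, -0.183, 0.125]
[0.103, -0.185, 0.125]
```

Call:
{"method": "servo_tool", "body": {
  "deltas": [
    [[0.004, 0, 0.1, 0], [0.004, 0, 0.126, 0], [0.001, -0.037, 0.126, 0], [-0.003, -0.065, 0.126, 0], [0, -0.095, 0.126, 0], [0.012, -0.126, 0.126, 0], [0.034, -0.153, 0.126, 0], [0.063, -0.173, 0.126, 0], [0.091, -0.183, 0.126, 0], [0.103, -0.185, 0.126, 0]]
  ]
}}

```text
time: 6.55
eef_pos: [531.9, 171.5, 36.6]
eef_rot: [[0.99, 0.143, -0.015], [0.143, -0.99, -0.003], [-0.015, 0.001, -1.0]]
ft_force: [-17.0, -4.4, 13.7]
finger_gap: -0.1
gripper_force: 8.8
```

Call:
{"method": "servo_tool", "body": {
  "deltas": [
    [[0.008, 0, 0, 0], [0.008, 0, 0, 0], [0.008, 0, 0, 0], [-0.03, 0, 0, 0], [-0.06, 0, 0, 0], [-0.06, 0, -0.1, 0], [-0.06, 0, -0.2, 0], [-0.06, 0, -0.2, 0], [-0.06, 0, -0.2, 0], [-0.06, 0, -0.2, 0]]
  ]
}}

```text
time: 7.8
eef_pos: [506.9, 166.8, 136.3]
eef_rot: [[0.99, 0.142, -0.003], [0.142, -0.99, -0.001], [-0.003, 0.0, -1.0]]
ft_force: [0.1, -0.8, -0.8]
finger_gap: 0.2
gripper_force: 0.0
```

Run:
```python
from h import *
rows([])
grab2(3)
for n in("scene","side"):
    w,h,c=pts(3,n);r=np.c_[(w[:,:2]-O)@EX,(w[:,:2]-O)@EY,w[:,2]]
    m=(r[:,0]>20)&(r[:,0]<60)&(r[:,1]>180)&(r[:,1]<255)&(abs(r[:,2]-50)<3)
    q=r[m]
    print(n,m.sum(),'gate dx/dy deg',np.degrees(np.arctan(np.polyfit(q[:,1],q[:,0],1)[0])) if len(q)>5 else 0,q.min(0),q.max(0))
    m=(r[:,1]>-150)&(r[:,1]<420)&(r[:,0]>-200)&(r[:,0]<240)&(abs(r[:,2]-75)<5)&(h[:,0]<14)&(h[:,1]>100)
    I=np.zeros((440,620),np.uint8);q=r[m];I[(q[:,0]+200).astype(int),(q[:,1]+200).astype(int)]=1
    k,l,st,ce=cv2.connectedComponentsWithStats(cv2.dilate(I,np.ones((7,7))))
    for i in range(1,k):
        if st[i,4]>300:
            x0,y0,a,b=st[i,:4];print('beaker? rack y',x0+a/2-200,'x',y0+b/2-200,'size',a,b)
```

```text
t 7.8 rack [  6.  224.7] z 136.3 F [ 0.1 -0.8 -0.8] gap 0.2
turn needed 0.0
scene 35 gate dx/dy deg 0.43165873145839817 [ 41.27589673 180.71386009  47.0350107 ] [ 49.97942555 244.26920637  51.52289095]
beaker? rack y 307.5 x -114.5 size 79 77
beaker? rack y 272.0 x 165.0 size 80 76
beaker? rack y 36.5 x 186.5 size 53 73
side 38 gate dx/dy deg 0.9084155240923414 [ 39.26518548 180.20284046  47.39613009] [ 47.88521509 249.23569902  52.66373512]
beaker? rack y 125.5 x -159.5 size 29 43
beaker? rack y 308.5 x -115.5 size 75 77
beaker? rack y 274.0 x 161.5 size 78 77
beaker? rack y 44.5 x 180.0 size 65 64
```

Run:
```python
from h import *
rows([(-115,308,136),(-115,308,45)])
```

```text
t 7.9 rack [  6.1 224.5] z 136.3 F [ 0.3 -0.5  0.8] gap -0.2
turn needed 0.0
[-0.242, -0.167, 0.001]
[-0.242, -0.167, 0.183]
```

Call:
{"method": "servo_tool", "body": {
  "deltas": [
    [[-0.08, -0.055, 0, 0], [-0.16, -0.11, 0, 0], [-0.242, -0.167, 0, 0], [-0.242, -0.167, 0, 0], [-0.242, -0.167, 0, 0], [-0.242, -0.167, 0, 0], [-0.242, -0.167, 0, 0], [-0.242, -0.167, 0.06, 0], [-0.242, -0.167, 0.12, 0], [-0.242, -0.167, 0.183, 0]]
  ],
  "claw": -1
}}

```text
time: 9.15
eef_pos: [377.5, 232.2, 45.6]
eef_rot: [[0.99, 0.14, 0.001], [0.14, -0.99, 0.001], [0.001, -0.0, -1.0]]
ft_force: [0.6, -0.5, 0.0]
finger_gap: 85.3
gripper_force: 0.0
```

Call:
{"method": "servo_tool", "body": {
  "deltas": [
    [[0, 0, 0, 0], [0, 0, 0, 0], [0, 0, 0, 0], [0, 0, 0, 0], [0, 0, 0, 0], [0, 0, 0, 0], [0, 0, 0, 0], [0, 0, 0, 0], [0, 0, -0.006, 0], [0, 0, -0.006, 0]]
  ],
  "claw": 1,
  "newtons": 30
}}

```text
time: 10.4
eef_pos: [376.6, 232.5, 49.5]
eef_rot: [[0.99, 0.142, 0.001], [0.142, -0.99, 0.0], [0.001, -0.0, -1.0]]
ft_force: [0.5, -1.0, -2.3]
finger_gap: 71.2
gripper_force: 35.1
```

Run:
```python
from h import *
rows([(-115,308,48),(0,300,48),(0,-85,48)])
grab2(4)
```

```text
t 10.4 rack [-113.6  308.2] z 49.5 F [ 0.5 -1.  -2.3] gap 71.2
turn needed 0.0
[-0.003, 0.0, 0.003]
[0.227, 0.016, 0.003]
[0.227, 0.786, 0.003]
```

View pics/side4.png

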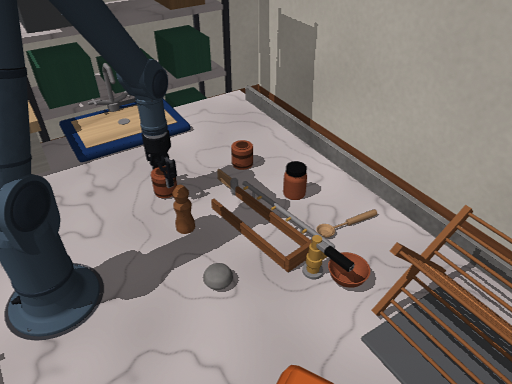

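The beaker is held (opening 71 mm), the gate is open in line with the far rail at (240,185), and the lever is shut, pointing over the bowl at (340,258).

Call:
{"method": "servo_tool", "body": {
  "deltas": [
    [[0.04, 0, 0, 0], [0.08, 0.005, 0, 0], [0.12, 0.01, 0, 0], [0.16, 0.016, 0, 0], [0.2, 0.03, 0, 0], [0.23, 0.06, 0, 0], [0.23, 0.1, 0, 0], [0.23, 0.14, 0, 0], [0.23, 0.165, 0, 0], [0.23, 0.165, 0, 0]]
  ]
}}

```text
time: 11.75
eef_pos: [501.4, 165.1, 49.1]
eef_rot: [[0.99, 0.139, -0.001], [0.139, -0.99, -0.001], [-0.001, 0.001, -1.0]]
ft_force: [0.9, 0.4, -2.7]
finger_gap: 71.3
gripper_force: 35.2
```

```bash
cat >> h.py <<'E'
def beakers(tag):
    grab2(tag)
    for n in("scene","side"):
        w,h,c=pts(tag,n);r=np.c_[(w[:,:2]-O)@EX,(w[:,:2]-O)@EY,w[:,2]]
        m=(r[:,1]>-150)&(r[:,1]<420)&(r[:,0]>-200)&(r[:,0]<240)&(r[:,2]>54)&(r[:,2]<81)&(h[:,0]<14)&(h[:,1]>100)
        I=np.zeros((440,620),np.uint8);q=r[m];I[(q[:,0]+200).astype(int),(q[:,1]+200).astype(int)]=1
        k,l,st,ce=cv2.connectedComponentsWithStats(cv2.dilate(I,np.ones((7,7))))
        for i in range(1,k):
            if st[i,4]>300:
                x0,y0,a,b=st[i,:4];print(n,'rack x',y0+b/2-200,'y',x0+a/2-200,'size x,y',b-6,a-6)
        m=(abs(r[:,1]-60)<70)&(abs(r[:,2]-35)<3)&(abs(abs(r[:,0])-45)<11)
        print('lane mid',(np.median(r[m&(r[:,0]>0),0])+np.median(r[m&(r[:,0]<0),0]))/2)
E
python3 - <<'E'
from h import *
rows([(0,-85,48)])
beakers(5)
E
```

```text
t 11.75 rack [  0.4 223.8] z 49.1 F [ 0.9  0.4 -2.7] gap 71.3
turn needed -0.001
[0.001, 0.618, 0.003]
scene rack x -148.0 y 125.0 size x,y 36 28
scene rack x 18.5 y 223.0 size x,y 37 70
scene rack x 166.0 y 274.0 size x,y 70 78
scene rack x 185.5 y 35.0 size x,y 71 50
lane mid 0.5799359431178885
side rack x -159.0 y 126.0 size x,y 38 24
side rack x -13.0 y 228.5 size x,y 50 77
side rack x 163.0 y 272.0 size x,y 70 72
side rack x 178.0 y 44.5 size x,y 60 63
lane mid -1.9047354006884767
```

Call:
{"method": "servo_tool", "body": {
  "deltas": [
    [[0, 0.04, 0, 0], [0, 0.1, 0, 0], [0, 0.17, 0, 0], [0, 0.24, 0, 0], [0, 0.31, 0, 0], [0, 0.38, 0, 0], [0, 0.45, 0, 0], [0, 0.52, 0, 0], [0, 0.58, 0, 0], [0, 0.61, 0, 0]]
  ]
}}

```text
time: 13.1
eef_pos: [545.8, -136.0, 49.4]
eef_rot: [[0.99, 0.141, 0.001], [0.141, -0.99, -0.0], [0.001, 0.0, -1.0]]
ft_force: [-0.4, -0.3, -3.4]
finger_gap: 71.1
gripper_force: 35.9
```

Call:
{"method": "servo_tool", "body": {
  "deltas": [
    [[0, 0, 0.004, 0], [0, 0, 0.007, 0], [0, 0, 0.007, 0], [0, 0, 0.007, 0], [0, 0, 0.007, 0], [0, 0, 0.007, 0], [0, 0, 0.007, 0], [0, 0, 0.007, 0], [0, 0, 0.007, 0], [0, 0, 0.007, 0]]
  ]
}}

```text
time: 14.35
eef_pos: [545.3, -135.0, 45.8]
eef_rot: [[0.99, 0.142, 0.0], [0.142, -0.99, -0.0], [0.0, 0.0, -1.0]]
ft_force: [0.3, 0.5, -1.9]
finger_gap: 71.1
gripper_force: 35.9
```

Call:
{"method": "servo_tool", "body": {
  "deltas": [
    [[0, 0, 0, 0], [0, 0, 0, 0], [0, 0, 0, 0], [0, 0, 0, 0], [0, 0, 0, 0], [0, 0, -0.03, 0], [0, 0, -0.08, 0], [0, 0, -0.14, 0], [0, 0, -0.2, 0], [0, 0, -0.2, 0]]
  ],
  "claw": -1
}}

```text
time: 15.6
eef_pos: [548.1, -135.6, 149.8]
eef_rot: [[0.99, 0.142, 0.008], [0.142, -0.99, -0.001], [0.008, 0.002, -1.0]]
ft_force: [-0.0, -0.6, -0.4]
finger_gap: 85.2
gripper_force: 0.0
```

Run:
```python
from h import *
beakers(6)
rows([(164,273,146),(164,273,45)])
```

```text
scene rack x 2.5 y -81.5 size x,y 73 71
scene rack x 166.0 y 272.0 size x,y 70 74
scene rack x 186.5 y 32.0 size x,y 69 42
lane mid 1.0558245569832678
side rack x -158.5 y 125.0 size x,y 39 22
side rack x 1.5 y -78.0 size x,y 73 74
side rack x 163.0 y 274.0 size x,y 74 74
lane mid -1.8525479460563474
t 15.7 rack [  1.3 -79.4] z 146.3 F [-0.6 -1.2  0.2] gap 85.1
turn needed 0.0
[0.326, -0.705, 0.001]
[0.325, -0.705, 0.203]
```

Call:
{"method": "servo_tool", "body": {
  "deltas": [
    [[0.03, -0.1, 0, 0], [0.06, -0.2, 0, 0], [0.1, -0.31, 0, 0], [0.16, -0.42, 0, 0], [0.22, -0.53, 0, 0], [0.28, -0.63, 0, 0], [0.325, -0.705, 0, 0], [0.325, -0.705, 0, 0], [0.325, -0.705, 0.05, 0], [0.325, -0.705, 0.1, 0]]
  ]
}}

```text
time: 16.95
eef_pos: [655.4, 234.7, 94.0]
eef_rot: [[0.99, 0.14, -0.002], [0.14, -0.99, -0.002], [-0.002, 0.002, -1.0]]
ft_force: [-0.4, -0.8, -0.1]
finger_gap: 85.3
gripper_force: 0.0
```

Run:
```python
from h import *
beakers(7)
rows([(164,273,45)])
```

```text
scene rack x -149.0 y 125.0 size x,y 36 26
scene rack x 2.5 y -79.5 size x,y 71 75
scene rack x 166.0 y 273.0 size x,y 70 74
scene rack x 186.5 y 35.5 size x,y 69 49
lane mid 0.7048428899180017
side rack x -158.0 y 126.5 size x,y 38 25
side rack x 0.5 y -79.0 size x,y 73 72
side rack x 160.5 y 274.5 size x,y 69 71
side rack x 176.5 y 42.0 size x,y 59 58
lane mid -1.717897303181097
t 17.05 rack [159.2 270.2] z 90.4 F [-0.7 -0.4 -0.6] gap 85.7
turn needed -0.001
[0.01, -0.006, 0.091]
```

Call:
{"method": "servo_tool", "body": {
  "deltas": [
    [[0.008, -0.006, 0.01, 0], [0.008, -0.006, 0.05, 0], [0.008, -0.006, 0.091, 0], [0.008, -0.006, 0.091, 0], [0.008, -0.006, 0.091, 0], [0.008, -0.006, 0.091, 0], [0.008, -0.006, 0.091, 0], [0.008, -0.006, 0.091, 0], [0.008, -0.006, 0.091, 0], [0.008, -0.006, 0.091, 0]]
  ]
}}

```text
time: 18.3
eef_pos: [659.6, 240.6, 50.3]
eef_rot: [[0.99, 0.142, 0.0], [0.142, -0.99, 0.0], [0.0, -0.0, -1.0]]
ft_force: [-0.0, 0.1, -0.3]
finger_gap: 85.0
gripper_force: 0.0
```

Call:
{"method": "servo_tool", "body": {
  "deltas": [
    [[0, 0, 0, 0], [0, 0, 0, 0], [0, 0, 0, 0], [0, 0, 0, 0], [0, 0, 0, 0], [0, 0, 0, 0], [0, 0, 0, 0], [0, 0, 0, 0], [0, 0, -0.007, 0], [0, 0, -0.007, 0]]
  ],
  "claw": 1
}}

```text
time: 19.55
eef_pos: [657.8, 241.2, 52.2]
eef_rot: [[0.99, 0.143, -0.003], [0.143, -0.99, 0.0], [-0.003, -0.001, -1.0]]
ft_force: [-0.0, -0.7, -3.7]
finger_gap: 71.1
gripper_force: 35.3
```

Run:
```python
from h import *
rows([(164,312,48),(0,312,48),(0,240,48),(0,15,48)])
```

```text
t 19.55 rack [165.9 276.9] z 52.2 F [-0.  -0.7 -3.7] gap 71.1
turn needed 0.0
[-0.004, -0.07, 0.009]
[-0.332, -0.07, 0.01]
[-0.332, 0.074, 0.009]
[-0.332, 0.524, 0.009]
```

Call:
{"method": "servo_tool", "body": {
  "deltas": [
    [[-0.01, -0.03, 0, 0], [-0.03, -0.07, 0, 0], [-0.08, -0.07, 0, 0], [-0.13, -0.07, 0, 0], [-0.18, -0.07, 0, 0], [-0.23, -0.07, 0, 0], [-0.28, -0.06, 0, 0], [-0.32, -0.03, 0, 0], [-0.329, 0.03, 0, 0], [-0.329, 0.074, 0, 0]]
  ]
}}

```text
time: 20.8
eef_pos: [500.0, 181.8, 53.8]
eef_rot: [[0.989, 0.145, -0.001], [0.145, -0.989, 0.001], [-0.001, -0.001, -1.0]]
ft_force: [0.8, 0.3, -3.0]
finger_gap: 71.1
gripper_force: 35.6
```

Run:
```python
from h import *
beakers(8)
rows([(0,15,50)])
```

```text
scene rack x -147.5 y 127.5 size x,y 37 31
scene rack x 3.5 y -81.5 size x,y 71 73
scene rack x 16.5 y 242.5 size x,y 37 73
scene rack x 186.0 y 36.5 size x,y 70 53
lane mid 0.9245606081498323
side rack x -159.0 y 124.5 size x,y 38 25
side rack x -11.5 y 237.0 size x,y 53 70
side rack x 0.5 y -79.5 size x,y 73 73
side rack x 178.0 y 42.0 size x,y 58 60
lane mid -1.5536194894410968
t 20.9 rack [  2.2 237.5] z 53.8 F [ 0.5 -0.4 -2.8] gap 71.2
turn needed -0.001
[-0.003, 0.445, 0.008]
```

Call:
{"method": "servo_tool", "body": {
  "deltas": [
    [[0.002, 0.02, 0, 0], [0.002, 0.06, 0.003, 0], [0.002, 0.11, 0.004, 0], [0.002, 0.17, 0.004, 0], [0.002, 0.23, 0.004, 0], [0.002, 0.29, 0.004, 0], [0.002, 0.34, 0.004, 0], [0.002, 0.38, 0.004, 0], [0.002, 0.395, 0.006, 0], [0.002, 0.395, 0.008, 0]]
  ]
}}

```text
time: 22.15
eef_pos: [531.7, -15.5, 50.5]
eef_rot: [[0.99, 0.142, 0.001], [0.142, -0.99, -0.001], [0.001, 0.001, -1.0]]
ft_force: [-2.0, -4.2, 7.7]
finger_gap: 71.4
gripper_force: 37.1
```

Run:
```python
from h import *
beakers(9)
rows([])
```

```text
scene rack x -142.0 y 127.0 size x,y 26 28
scene rack x 3.0 y -81.5 size x,y 72 73
scene rack x 19.0 y 39.5 size x,y 40 73
scene rack x 187.5 y 33.0 size x,y 67 44
lane mid 0.10179625317152485
side rack x -159.0 y 125.5 size x,y 38 23
side rack x 1.0 y -78.5 size x,y 76 73
side rack x -8.0 y 42.0 size x,y 56 74
side rack x 176.5 y 43.0 size x,y 57 58
lane mid -1.3690568385548296
t 22.25 rack [ 4.9 41.2] z 50.5 F [-0.5 -4.6  3. ] gap 71.1
turn needed 0.0
```

Call:
{"method": "servo_tool", "body": {
  "deltas": [
    [[0, 0, 0, 0], [0, 0, 0, 0], [0, 0, 0, 0], [0, 0, 0, 0], [0, 0, 0, 0], [0, 0, -0.03, 0], [0, 0, -0.08, 0], [0, 0, -0.14, 0], [0, 0, -0.2, 0], [0, 0, -0.2, 0]]
  ],
  "claw": -1
}}

```text
time: 23.5
eef_pos: [533.9, -14.8, 153.7]
eef_rot: [[0.99, 0.142, 0.008], [0.142, -0.99, 0.001], [0.008, 0.0, -1.0]]
ft_force: [0.1, 0.3, -0.3]
finger_gap: 85.3
gripper_force: 0.0
```

Run:
```python
from h import *
beakers(10)
rows([gpush(1.57,gap=14,sgn=-1,z=150),gpush(1.57,gap=14,sgn=-1,z=35)]+[gpush(t,gap=g,sgn=-1,z=35) for t,g in [(1.5,0),(1.25,0),(1.,0),(.75,0),(.5,0),(.25,0),(0.03,0),(0,-2)]])
```

```text
scene rack x -149.5 y 123.0 size x,y 33 20
scene rack x 2.5 y -81.0 size x,y 73 72
scene rack x 4.0 y 38.5 size x,y 72 73
scene rack x 187.5 y 32.0 size x,y 67 42
lane mid 0.867324170653152
side rack x -159.0 y 126.5 size x,y 38 25
side rack x 0.5 y -78.5 size x,y 73 73
side rack x 1.0 y 41.5 size x,y 74 73
side rack x 177.5 y 42.0 size x,y 57 60
lane mid -1.743816558840333
t 23.6 rack [ 4.3 41.5] z 150.4 F [-0.6 -0.5 -0.2] gap 84.9
turn needed 0.0
[0.139, -0.367, 0.001]
[0.139, -0.367, 0.231]
[0.105, -0.369, 0.231]
[0.079, -0.373, 0.231]
[0.052, -0.371, 0.231]
[0.024, -0.361, 0.231]
[-0.003, -0.343, 0.231]
[-0.025, -0.317, 0.231]
[-0.038, -0.288, 0.231]
[-0.039, -0.28, 0.231]
```

View pics/scene10.png

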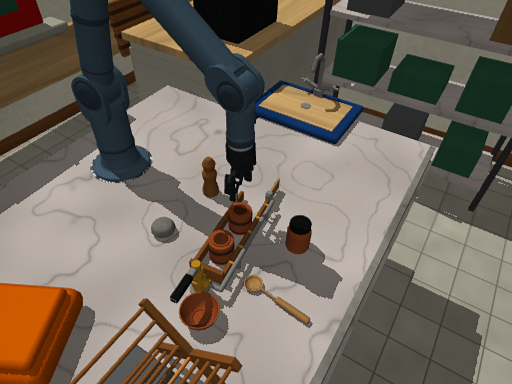

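Both beakers, at (221,246) and (240,218), stand upright in the lane. The gate is open at (272,190), and there are no other beakers on the counter. Next I'll shut the gate.

Call:
{"method": "servo_tool", "body": {
  "deltas": [
    [[0.035, -0.1, 0, 0], [0.07, -0.2, 0, 0], [0.11, -0.3, 0, 0], [0.139, -0.367, 0, 0], [0.139, -0.367, 0, 0], [0.139, -0.367, 0, 0], [0.139, -0.367, 0.07, 0], [0.139, -0.367, 0.15, 0], [0.139, -0.367, 0.231, 0], [0.139, -0.367, 0.231, 0]]
  ],
  "claw": 1
}}

```text
time: 24.85
eef_pos: [569.7, 172.7, 30.4]
eef_rot: [[0.99, 0.139, -0.009], [0.139, -0.99, -0.005], [-0.01, 0.003, -1.0]]
ft_force: [-0.5, 0.2, 0.2]
finger_gap: 0.2
gripper_force: 0.0
```

Run:
```python
from h import *
rows([gpush(t,gap=g,sgn=-1,z=35) for t,g in [(1.5,0),(1.25,0),(1.,0),(.75,0),(.5,0),(.25,0),(0.03,0),(0,-4),(0,20)]])
```

```text
t 24.85 rack [ 69.  221.6] z 30.4 F [-0.5  0.2  0.2] gap 0.2
turn needed -0.001
[-0.025, -0.009, -0.009]
[-0.05, -0.012, -0.009]
[-0.078, -0.01, -0.009]
[-0.106, -0.001, -0.008]
[-0.132, 0.017, -0.008]
[-0.154, 0.044, -0.008]
[-0.167, 0.072, -0.007]
[-0.168, 0.085, -0.007]
[-0.168, 0.037, -0.007]
```

Call:
{"method": "servo_tool", "body": {
  "deltas": [
    [[-0.033, -0.003, 0, 0], [-0.06, -0.006, 0, 0], [-0.087, -0.004, 0, 0], [-0.115, 0.006, 0, 0], [-0.142, 0.024, 0, 0], [-0.164, 0.05, 0, 0], [-0.177, 0.079, 0, 0], [-0.178, 0.09, 0, 0], [-0.178, 0.094, 0, 0], [-0.178, 0.094, 0, 0]]
  ]
}}

```text
time: 26.1
eef_pos: [489.5, 122.8, 34.1]
eef_rot: [[0.989, 0.145, -0.005], [0.145, -0.989, 0.006], [-0.004, -0.006, -1.0]]
ft_force: [-2.1, 11.3, 3.9]
finger_gap: -0.1
gripper_force: 5.9
```

Call:
{"method": "servo_tool", "body": {
  "deltas": [
    [[0, 0.004, 0, 0], [0, 0.004, 0, 0], [0, -0.04, 0, 0], [0, -0.06, 0, 0], [0, -0.06, -0.1, 0], [0, -0.06, -0.2, 0], [0, -0.06, -0.3, 0], [0, -0.06, -0.32, 0], [0, -0.06, -0.32, 0], [0, -0.06, -0.32, 0]]
  ]
}}

```text
time: 27.35
eef_pos: [486.2, 146.0, 191.9]
eef_rot: [[0.99, 0.141, -0.005], [0.141, -0.99, -0.002], [-0.005, 0.001, -1.0]]
ft_force: [0.0, 0.0, -0.1]
finger_gap: 0.2
gripper_force: 0.0
```

Run:
```python
from h import *
beakers(11)
for n in("scene","side"):
    w,h,c=pts(11,n);r=np.c_[(w[:,:2]-O)@EX,(w[:,:2]-O)@EY,w[:,2]]
    m=(r[:,0]>-42)&(r[:,0]<32)&(r[:,1]>140)&(r[:,1]<200)&(abs(r[:,2]-50)<3)
    q=r[m]
    print(n,m.sum(),'gate deg',-np.degrees(np.arctan(np.polyfit(q[:,0],q[:,1],1)[0])) if len(q)>5 else 0,q.min(0),q.max(0))
rows([vpush(0,gap=15,sgn=-1,z=190)])
```

```text
scene rack x -148.5 y 125.0 size x,y 35 28
scene rack x 3.0 y -81.0 size x,y 72 74
scene rack x 3.5 y 39.0 size x,y 71 72
scene rack x 187.0 y 34.5 size x,y 68 49
lane mid 0.09886465914596343
side rack x -158.5 y 126.0 size x,y 39 24
side rack x 1.0 y -78.0 size x,y 74 74
side rack x 0.5 y 42.0 size x,y 73 74
side rack x 177.5 y 43.0 size x,y 57 58
lane mid -1.176872846963608
scene 39 gate deg -1.1940536220609828 [-34.61919897 159.65008265  47.1950334 ] [ 31.6602537  168.96305499  52.43885695]
side 47 gate deg -0.47901192734863085 [-38.36620381 161.60207331  47.05873338] [ 30.72014859 172.59161916  52.11836953]
t 27.45 rack [-17.1 207.5] z 192.0 F [ 0.7 -0.3  0.8] gap -0.3
turn needed 0.0
[0.104, 0.975, 0.005]
```

Call:
{"method": "servo_tool", "body": {
  "deltas": [
    [[0.01, 0.1, 0, 0], [0.02, 0.21, 0, 0], [0.035, 0.32, 0, 0], [0.05, 0.43, 0, 0], [0.06, 0.54, 0, 0], [0.075, 0.65, 0, 0], [0.09, 0.76, 0, 0], [0.1, 0.87, 0, 0], [0.104, 0.95, 0, 0], [0.104, 0.975, 0, 0]]
  ]
}}

```text
time: 28.7
eef_pos: [606.9, -331.7, 192.3]
eef_rot: [[0.991, 0.137, -0.004], [0.137, -0.991, -0.001], [-0.004, 0.001, -1.0]]
ft_force: [-1.4, -0.3, 0.0]
finger_gap: -0.1
gripper_force: 0.0
```

Run:
```python
from h import *
c=grab_frame("side") and grab_frame("side")
rows([vpush(t,gap=g,sgn=-1,z=107) for t,g in [(0,15),(0.05,0),(.3,0),(.55,0),(.8,0),(1.05,0),(1.3,0),(1.5,0),(1.571,-1),(1.571,-4)]])
```

```text
t 28.8 rack [  35.4 -280.4] z 192.7 F [-0.5  0.7  0.5] gap -0.1
turn needed -0.001
[-0.0, -0.001, 0.171]
[-0.036, 0.001, 0.171]
[-0.069, 0.007, 0.172]
[-0.104, 0.005, 0.172]
[-0.14, -0.007, 0.172]
[-0.174, -0.029, 0.172]
[-0.201, -0.06, 0.172]
[-0.217, -0.091, 0.172]
[-0.221, -0.105, 0.172]
[-0.221, -0.111, 0.172]
```

Call:
{"method": "servo_tool", "body": {
  "deltas": [
    [[0, 0, 0.1, 0], [0, 0, 0.172, 0], [-0.036, 0, 0.172, 0], [-0.069, 0.007, 0.172, 0], [-0.104, 0.005, 0.172, 0], [-0.14, -0.007, 0.172, 0], [-0.174, -0.029, 0.172, 0], [-0.201, -0.06, 0.172, 0], [-0.217, -0.091, 0.172, 0], [-0.221, -0.111, 0.172, 0]]
  ]
}}

```text
time: 30.05
eef_pos: [493.2, -290.3, 110.8]
eef_rot: [[0.99, 0.143, 0.006], [0.143, -0.99, -0.005], [0.005, 0.006, -1.0]]
ft_force: [5.5, -14.6, -0.9]
finger_gap: 0.1
gripper_force: 9.0
```

Call:
{"method": "servo_tool", "body": {
  "deltas": [
    [[0, -0.004, 0, 0], [0, -0.006, 0, 0], [0, -0.006, 0, 0], [0, 0.03, 0, 0], [0, 0.06, 0, 0], [0, 0.06, -0.1, 0], [0, 0.06, -0.2, 0], [0, 0.06, -0.25, 0], [0, 0.06, -0.25, 0], [0, 0.06, -0.25, 0]]
  ]
}}

```text
time: 31.3
eef_pos: [494.6, -317.9, 231.6]
eef_rot: [[0.99, 0.142, -0.003], [0.142, -0.99, 0.002], [-0.003, -0.002, -1.0]]
ft_force: [-0.7, 0.7, -0.0]
finger_gap: 0.0
gripper_force: 0.0
```

Run:
```python
from h import *
beakers(12);rows([])
for n in("scene","side"):
    w,h,c=pts(12,n);r=np.c_[(w[:,:2]-O)@EX,(w[:,:2]-O)@EY,w[:,2]]
    m=(r[:,0]>-42)&(r[:,0]<32)&(r[:,1]>140)&(r[:,1]<200)&(abs(r[:,2]-50)<3)
    q=r[m]
    print(n,m.sum(),'gate deg',-np.degrees(np.arctan(np.polyfit(q[:,0],q[:,1],1)[0])))
    m=(r[:,0]<-25)&(r[:,0]>-115)&(abs(r[:,1]+205)<40)&(r[:,2]>108)&(r[:,2]<118)&(c.max(1)<70)
    q=r[m];print('lever off open deg',np.degrees(np.arctan(np.polyfit(q[:,0],q[:,1],1)[0])),q.min(0),q.max(0))
```

```text
scene rack x -149.5 y 120.0 size x,y 33 16
scene rack x 4.0 y -80.5 size x,y 72 75
scene rack x 3.5 y 39.0 size x,y 73 74
scene rack x 187.0 y 33.0 size x,y 68 44
lane mid 0.16992496829847425
side rack x -158.0 y 126.5 size x,y 38 23
side rack x 0.5 y -78.5 size x,y 73 73
side rack x 0.0 y 41.5 size x,y 74 73
side rack x 163.0 y 46.0 size x,y 30 54
lane mid -1.5168708183100001
t 31.4 rack [ -75. -253.] z 231.0 F [0.3 1.  0.1] gap -0.1
turn needed 0.0
scene 41 gate deg 0.489388608359357
lever off open deg 0.22854514403638232 [-100.90299462 -215.74087877  108.12601254] [ -29.90441138 -195.33015894  117.03318849]
side 41 gate deg -1.4408457403401256
lever off open deg 0.18453752997127768 [-104.17009436 -213.39812543  108.01070048] [ -30.40468882 -193.4206052   116.59834793]
```

View pics/side12.png

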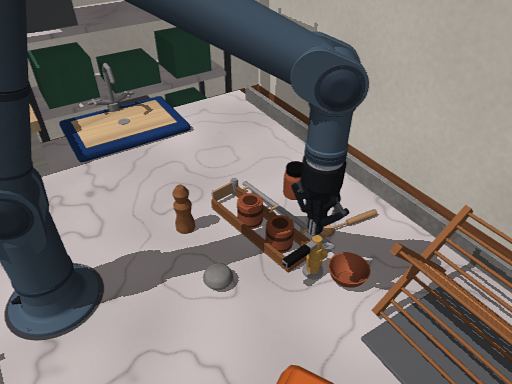

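The gate (225,195) is shut, both beakers stand in the lane at (250,208) and (279,232), the lever (297,256) is fully open, and the gripper is clear of everything.

```bash
python3 -c "
from plant import workorder;print(workorder.job_done())"
```

```text
the job is handed in; nothing more can be done
None
```

I handed the job in at about 31 s, and it returned no verdict: both beakers present (two were found) stand upside down between the rails, the gate is shut behind them and the stopcock is fully open, as my last camera check showed.

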